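# Put the piled-up things back

## Task

Someone piled these things up to wipe the worktop. Take the pile apart from the top, one thing at a time, and put each thing back in its own place: first the salt shaker in the round holder, then the small wooden box in the square tray and the slim steel tin in the small oblong tray, and last the flat tin in the large tray. Each must end upright and flat on the floor of its holder, nothing of the pile may be tipped over on the way, and the round food tin and the drinking glass stay standing where they are.

Things in the scene. Friction and masses are not known exactly. Their poses are not given: they have to be found in the camera images.
- shaker: salt shaker, top of the pile, standing on the small wooden box: round, clear glass with a grey domed cap, 44 mm across, 90 mm high (glass to 66 mm, the cap above narrows to 34 mm). Origin: centre of its underside; z up. 0.1 kg.
- wood_box: small square box of medium brown wood with a dark groove round it, under the shaker, standing on one end of the flat tin, 44 x 44 x 34 mm, straight sides, lid fixed. Origin: centre of its underside; x and y along its sides, z up. 0.08 kg.
- slim_tin: slim plain steel tin, standing on the other end of the flat tin with a gap of about 15 mm to the wooden box, 60 mm (x) x 30 mm (y) x 30 mm high, straight sides, lid fixed; its x runs nearly along the flat tin's x. Origin: centre of its underside; z up. 0.08 kg.
- fish_tin: flat oblong tin with rounded corners and a blue-green lid, bottom of the pile, standing on the worktop (whose top is at z = 0.0015 m), 63 mm (x) x 105 mm (y) x 26 mm high, sides drawn in slightly (about 60 mm between the fingers). Origin: centre of its underside; y along its long side, z up. 0.15 kg.
- round_holder: round holder of light wood, 74 mm across outside, recess about 63 mm across; rim 10 mm high, floor 4 mm thick. For the salt shaker. Fixed to the worktop. Origin: centre of its underside, on the worktop.
- square_tray: square tray of light wood, recess 62 x 62 mm, walls 5 mm thick and 10 mm high, floor 5 mm thick. For the small wooden box. Fixed. Origin: centre of its underside, on the worktop; x and y along its sides.
- slim_tray: small oblong tray of light wood, recess 78 mm (x) x 48 mm (y), walls 5 mm thick and 10 mm high, floor 5 mm thick. For the slim steel tin. Fixed. Origin: centre of its underside, on the worktop; x along its long side.
- large_tray: large oblong tray of light wood, recess 80 mm (x) x 123 mm (y), walls 5 mm thick and 10 mm high, floor 5 mm thick. For the flat tin. Fixed. Origin: centre of its underside, on the worktop; y along its long side.
- round_tin: closed round food tin with a paper label and a bare metal lid, 75 mm across, 58 mm high, standing upright on the worktop among the trays; a bystander, to be left where it is. Origin: centre of its underside.
- glass: empty drinking glass, 71 mm across, 140 mm high, upright on the black glass hob just left of the worktop, under the cooker hood (a fixed slab about 0.85 m above the hob, in the way of a high elbow: keep the carrying height low, 0.15 m is enough); a bystander, to be left where it is. Origin: centre of its underside.
There are look-alikes about, which are no part of the job. There is more than one size of the shaker; the one meant has the size given above. What is shaped like the large_tray but yellow is not meant.

How it is judged:
By the outcome, as a careful person would: the job done as asked, in the order asked, and still so for the second after the job is handed in, with the robot touching nothing.
It also fails if it takes over 90 s, if anything falls off the work surface, if the arm or the gripper's body presses on something with over 40 N, if the wrist force passes 120 N, or if a joint passes its speed limit or range.

## Robot

A 7-joint arm with a two-finger parallel gripper is mounted at the origin on a cart in front of the work surface, level with it; the furniture and walls round the work are solid. World frame = base frame: x ahead of the robot, y to its left, z up, the work surface at z = 0. Lengths are in m, angles in rad, forces in N, time in s.
With the tool pointing down it reaches from about 0.4 to 0.875 m from the base axis. Payload 19.3 kg.
Tool frame: the origin (TCP) lies at the very end of the fingers, on their centre line; the grasp point (between the pads) lies 19 mm behind it; z points along the fingers, y is the line along which they close (so a half turn about z gives the same grasp; the last joint's range is limited). The gripper opens to 85 mm and grips with 20 to 120 N. Pads are 22 mm wide; open, the fingers measure 114 mm over their backs; the gripper's body (76 mm by 85 mm) begins 54 mm behind the grasp point. The pads swing forward as they close: fully open they stand 13 mm farther back than shut.
Start: joints at [-1.383, 0.521, -0.036, 1.599, 0.021, 1.021, -0.113], TCP at [0.159, 0.604, 0.192] pointing down, gripper open.
Joint ranges: [-2.91, 2.91], [-0.3, 2.13], [-1.5, 1.42], [0.17, 2.43], [-1.26, 4.41], [0.16, 1.93], [-2.52, 2.52]. Speed limits (rad/s): [1.89, 1.89, 2.39, 2.39, 3.01, 3.01, 3.01].

## Interface

Orientations are given as [roll, pitch, yaw] about the fixed x, y, z axes, in that order (R = Rz(yaw) Ry(pitch) Rx(roll)).
In Python, from workcell import bot gives the robot as it stands. The module is installed in compiled form; this text tells all that it offers.
- The arm moves only by the tool apply_moves, never from a script. Its arguments are lists of equal length, an entry for each row: "claw": the finger opening in m, from 0 to 0.0854; "xyz": the shift along the tool's x, y, z in m, a list of three; "twist": the turn, a rotation vector about the tool's x, y, z in rad, a list of three. A call has 1 to 20 rows; each row shifts and turns the commanded pose from where the row before left it, along the tool's axes as they then stand; what a row does not reach is not made up. A row lasts 1/10 s, in which the tool goes at most 50 mm and 8.59 degrees, less where a joint would pass 70% of its speed; a pose out of reach is approached as far as the arm can. A call with a gripper value outside its range is refused whole. The fingers move at their own pace and stop on an object; "force" is the grip in N (left out, the last holds). Time passes only in rows, so rows that do not move let the fingers close. It gives the time, the measured TCP pose, the force, the opening and the grip force at its end, in the units of the state.
- bot.observe(): the state, without advancing time (a new reading comes with each control period).
- bot.grab_frame(name): name is "side" or "top" or "wrist"; returns a dict with "img" (480x640x3 uint8, red, green, blue), "vfov" (degrees; the focal length in pixels is half the picture's height over the tangent of half this angle, whatever the lens; pixels are square), "cx", "cy" (the principal point, pixels), "view" (4x4, takes a point from world to camera coordinates). Camera axes: x right, y up, looking along -z (the intrinsics and any distortion apply to the point x, -y, -z); pixel columns grow to the right and rows downward; lengths in m; the calibration is good to about 2 mm. A picture is of the moment at which its call begins. There is no depth.
- bot.job_done(): hands the job in; it is judged then, once.
Trained networks look in the newest picture that a camera, given by its name, has taken for a name from the list of things; names that differ only in an ending like _2 or _b are one class to them, and where a whole thing is asked for, a point or a joint stands for the part that bears it (a point fixed in the world has none). Each returns a list of dicts, best first, with "score" (0 to 1); they miss things now and then, are a little off and sometimes report something else, mostly with a low value. They report only what shows in the picture. A call takes as long as a camera call. They do not tell look-alikes from the thing itself.
- bot.find_in(camera, query): "position" ([x, y, z] in m, in world coordinates, good to about 4 mm: the middle of the surface that is visible of it).
The state is a dict: "clock": time; "qpos": joint angles; "qd": joint speeds; "joint_efforts": joint torques, N m; "position": TCP position; "tool_rot": TCP orientation; "force": force on the tool from outside, world axes, zero at the start; "moment": the same for the moment, N m; "grip_width": finger opening in m; "finger_force": force on a finger pad.
Only numpy, scipy, OpenCV 4.12 (cv2) and the standard library are available. Lean on these libraries where they do the work, as an engineer would, in place of code of your own. Each camera call takes 0.05 s, during which the arm holds its last target. There are 200 camera calls.

## Working session

There is one attempt and no reset: what is moved stays moved. The work goes in short steps, Python scripts to look and compute and a tool call to move; the robot and the scene stay as the last step left them, time stands still between calls to the robot, and variables do not carry over. Pictures are saved under pics/ and viewed, at most 14 in all, crops included, and the job is handed in when it is done.

Besides the shell and the picture viewer there is one more tool, called after "Emit:" in YAML: its name, and indented under it one key for each argument. apply_moves: Moves the arm, as the interface text tells. Its arguments: {"type":"object","properties":{"claw":{"type":"array"},"xyz":{"type":"array"},"twist":{"type":"array"},"force":{"type":"number"}},"required":["claw","xyz","twist"]}

```bash
mkdir -p pics; cat > h.py <<'E'
import numpy as np, cv2
from workcell import bot
def cam(n):
    f=bot.grab_frame(n); f['f']=240/np.tan(np.radians(f['vfov'])/2); return f
def save(f,name): cv2.imwrite('pics/'+name,f['img'][:,:,::-1])
def proj(f,P):
    P=np.atleast_2d(P); c=(f['view']@np.c_[P,np.ones(len(P))].T).T[:,:3]
    return np.c_[f['cx']+f['f']*c[:,0]/-c[:,2], f['cy']-f['f']*c[:,1]/-c[:,2]]
def back(f,uv,z):
    V=np.array(f['view']);R=V[:3,:3];o=-R.T@V[:3,3]
    uv=np.atleast_2d(uv).astype(float); d=np.c_[(uv[:,0]-f['cx'])/f['f'],-(uv[:,1]-f['cy'])/f['f'],-np.ones(len(uv))]@R
    return o+d*((z-o[2])/d[:,2])[:,None]
E
python3 - <<'E'
from h import *
for n in('top','side','wrist'):
    f=cam(n); save(f,n+'0.png'); print(n,[k for k in f],f['vfov'],f['cx'],f['cy'],np.round(-f['view'][:3,:3].T@f['view'][:3,3],3),f.get('dist'))
for n in('top','side'):
  for q in 'shaker wood_box slim_tin fish_tin round_holder square_tray slim_tray large_tray round_tin glass'.split():
    print(n,q,[(np.round(r['position'],3).tolist(),round(r['score'],2)) for r in bot.find_in(n,q)])
s=bot.observe();print(s)
E
```

```text
top ['img', 'vfov', 'cx', 'cy', 'view', 'f'] 55.14034791894265 321.57404399212095 240.82770899318652 [ 0.396 -0.156  0.931] None
side ['img', 'vfov', 'cx', 'cy', 'view', 'f'] 53.23001217359123 317.6652578167321 239.7373707898549 [ 0.137 -0.803  0.453] None
wrist ['img', 'vfov', 'cx', 'cy', 'view', 'f'] 71.27764823362004 318.6671399110636 239.14156732585877 [0.08  0.625 0.373] None
top shaker [([0.534, 0.022, 0.112], 0.76), ([0.561, -0.112, 0.142], 0.67), ([0.559, -0.119, 0.059], 0.34)]
top wood_box [([0.559, -0.118, 0.06], 0.47)]
top slim_tin [([0.569, -0.166, 0.051], 0.7)]
top fish_tin [([0.56, -0.138, 0.024], 0.6), ([0.563, -0.11, 0.14], 0.51)]
top round_holder [([0.563, -0.423, 0.005], 0.96)]
top square_tray [([0.53, -0.28, 0.01], 0.89)]
top slim_tray [([0.435, -0.422, 0.01], 0.62), ([0.562, -0.118, 0.062], 0.47)]
top large_tray [([0.414, -0.092, 0.009], 0.75), ([0.7, -0.15, 0.004], 0.71)]
top round_tin [([0.647, -0.281, 0.058], 0.75)]
top glass [([0.406, 0.093, 0.079], 0.84), ([0.56, -0.112, 0.143], 0.58)]
side shaker [([0.532, 0.015, 0.066], 0.93), ([0.559, -0.127, 0.107], 0.74)
[... 581 characters left out ...]
0.74)]
{'clock': 1.15, 'qpos': array([-1.38324309,  0.52138116, -0.03632726,  1.59948138,  0.02120869,
        1.02110671, -0.11276095]), 'qd': array([-0.00038539, -0.00017993,  0.00086699, -0.0001476 , -0.00220376,
        0.00047173, -0.0017232 ]), 'joint_efforts': array([ 3.31076608e-04, -9.26839614e+01,  1.97805494e+00, -3.70253956e+01,
        1.80344348e-02,  1.83572476e-03,  3.73499392e-05]), 'position': array([0.15932788, 0.60435198, 0.1923089 ]), 'tool_rot': array([ 3.14158480e+00, -7.66679456e-06,  2.88386339e+00]), 'force': array([-0.62192707,  0.05991783, -0.74463545]), 'moment': array([ 0.00939948, -0.05638702,  0.03074858]), 'finger_force': 0.0, 'grip_width': 0.085569060149064}
```

View pics/top0.png

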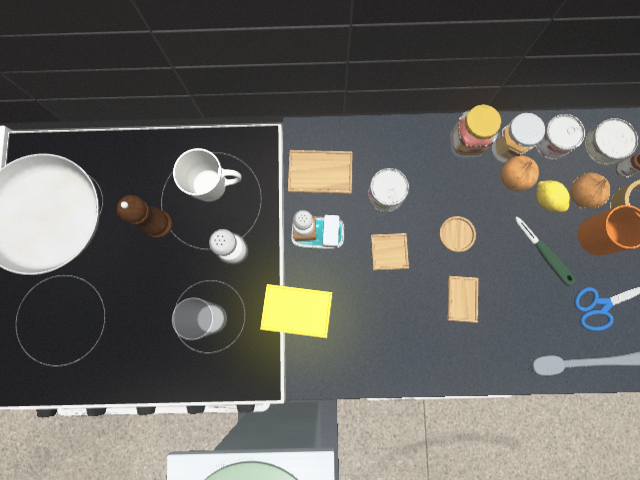

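View pics/side0.png

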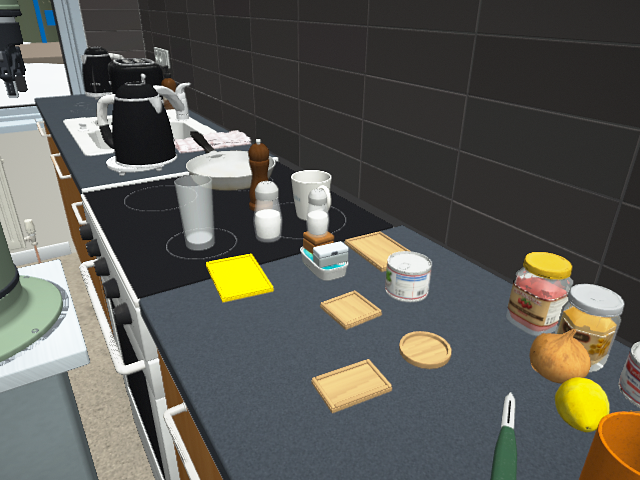

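The top view shows the pile at px (318,230) with the shaker on its left end. The target trays are at (320,171), (390,251), (463,299) and (457,234). The yellow decoy is at (297,310), and the pepper mill (130,208), mug and glass lie on the sweep path. The side view confirms this, with the real shaker at (318,210).

```bash
python3 - <<'E'
from h import *
t=cam('top');s=cam('side')
def tri(a,b):
    A=[];B=[]
    from scipy.optimize import least_squares
    r=least_squares(lambda P:np.r_[proj(t,P)[0]-a,proj(s,P)[0]-b],[.5,0,.1]);return np.round(r.x,3)
print('mill top',tri((125,202),(258,141)),'mug',tri((197,158),(311,172)),'glass top',tri((192,319),(194,178)))
print(np.round(back(t,[(303,218),(333,231),(318,232)],.05),3))
E
```

```text
mill top [0.604 0.189 0.164] mug [0.695 0.086 0.106] glass top [0.405 0.073 0.144]
[[ 0.595 -0.113  0.05 ]
 [ 0.567 -0.172  0.05 ]
 [ 0.566 -0.142  0.05 ]]
```

Emit:
apply_moves:
  claw: [0.085,0.085]
  xyz:
    - [0,0,-0.04]
    - [0,0,-0.03]
  twist:
    - [0,0,0]
    - [0,0,0]
  force: 40

```text
clock: 1.45
position: [0.1594, 0.6043, 0.2636]
tool_rot: [-3.141, -0.0, 2.884]
force: [-0.4, 1.1, 0.9]
grip_width: 0.0848
finger_force: 0.0
```

Emit:
apply_moves:
  claw: [0.085,0.085,0.085,0.085,0.085,0.085,0.085,0.085,0.085,0.085]
  xyz:
    - [-0.049,-0.003,0]
    - [-0.049,-0.003,0]
    - [-0.049,-0.003,0]
    - [-0.049,-0.003,0]
    - [-0.049,-0.003,0]
    - [-0.049,-0.003,0]
    - [-0.049,-0.003,0]
    - [-0.049,-0.003,0]
    - [-0.049,-0.003,0]
    - [-0.049,-0.003,0]
  twist:
    - [0,0,0.08]
    - [0,0,0.08]
    - [0,0,0.08]
    - [0,0,0.08]
    - [0,0,0.08]
    - [0,0,0.08]
    - [0,0,0.08]
    - [0,0,0.08]
    - [0,0,0.08]
    - [0,0,0.08]

```text
clock: 2.45
position: [0.5325, 0.3024, 0.2623]
tool_rot: [3.141, 0.0, 2.081]
force: [0.2, 0.0, 0.1]
grip_width: 0.0851
finger_force: 0.0
```

Emit:
apply_moves:
  claw: [0.085,0.085,0.085,0.085,0.085,0.085,0.085,0.085,0.085,0.085,0.085]
  xyz:
    - [-0.046,0,0]
    - [-0.046,0,0]
    - [-0.046,0,0]
    - [-0.046,0,0]
    - [-0.046,0,0]
    - [-0.046,0,0]
    - [-0.046,-0.012,0]
    - [-0.046,-0.012,0]
    - [-0.046,-0.012,0]
    - [-0.046,-0.012,0]
    - [0,0,0]
  twist:
    - [0,0,0.085]
    - [0,0,0.085]
    - [0,0,0.085]
    - [0,0,0.085]
    - [0,0,0.085]
    - [0,0,0.085]
    - [0,0,0]
    - [0,0,0]
    - [0,0,0]
    - [0,0,0]
    - [0,0,0]

```text
clock: 3.55
position: [0.5626, -0.1479, 0.263]
tool_rot: [3.141, 0.002, 1.566]
force: [0.3, 0.8, -0.0]
grip_width: 0.0852
finger_force: 0.0
```

```bash
python3 - <<'E'
from h import *
f=cam('wrist');save(f,'w1.png');print(np.round(f['view'],3).tolist())
for q in 'shaker wood_box slim_tin fish_tin square_tray large_tray round_tin'.split():
    print(q,[(np.round(r['position'],3).tolist(),round(r['score'],2)) for r in bot.find_in('wrist',q)])
s=bot.observe();print(s['position'],s['tool_rot'],s['qpos'])
E
```

```text
[[1.0, -0.004, 0.0, -0.563], [0.004, 0.947, -0.32, 0.202], [0.001, 0.32, 0.947, -0.401], [0.0, 0.0, 0.0, 1.0]]
shaker [([0.568, -0.111, 0.144], 0.78), ([0.542, 0.019, 0.109], 0.59), ([0.551, -0.124, 0.022], 0.42)]
wood_box [([0.581, -0.097, 0.059], 0.58)]
slim_tin [([0.568, -0.163, 0.057], 0.97)]
fish_tin [([0.552, -0.126, 0.023], 0.97)]
square_tray [([0.529, -0.286, 0.003], 0.86)]
large_tray [([0.415, -0.09, 0.008], 0.96), ([0.704, -0.145, 0.006], 0.89), ([0.646, -0.276, 0.053], 0.36)]
round_tin [([0.645, -0.275, 0.055], 0.81)]
[ 0.56505974 -0.13990421  0.26218727] [-3.14146501e+00 -9.89277447e-05  1.57538576e+00] [-0.18889187  0.41841247  0.46599374  1.64857089 -0.20398535  1.12325961
  0.33577362]
```

View pics/w1.png

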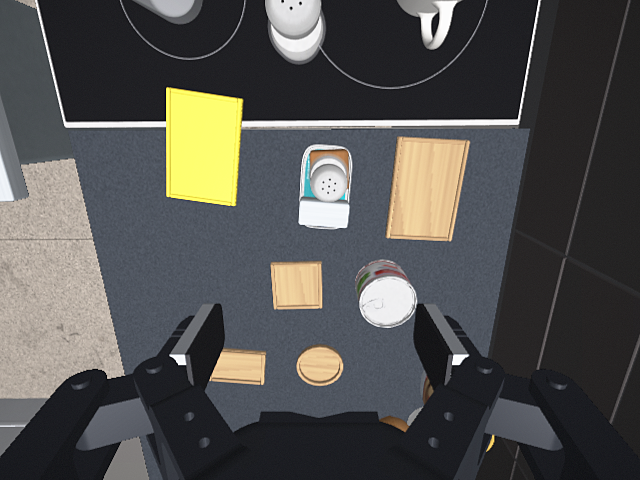

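```bash
python3 - <<'E'
import cv2
im=cv2.imread('pics/w1.png');c=im[130:245,270:390]
cv2.imwrite('pics/w1c.png',cv2.resize(c,None,fx=5,fy=5,interpolation=cv2.INTER_CUBIC))
E
```

```text
(no output)
```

View pics/w1c.png

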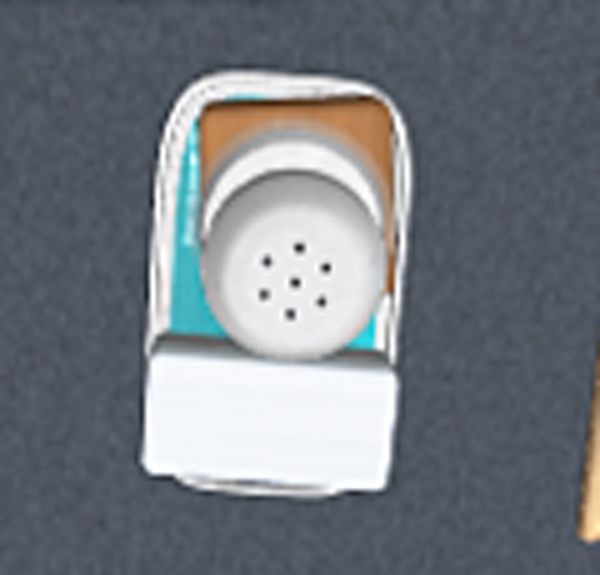

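Crop: cap holes are centred at (328.8,186.4), the slim tin's top corners at (300,202), (349,203), (348,228), (299,224), and the box's rear top edge runs from (310.6,150.6) to (347.6,149.6).

```bash
python3 - <<'E'
from h import *
f=cam('wrist')
o=np.array([270,130])
p=lambda uv,z:np.round(back(f,np.array(uv)/5+o,z)[:,:2],4).tolist()
print('shaker',p([(294,282)],.151))
print('slim',p([(152,358),(397,363),(388,490),(145,472)],.0575))
print('box rear',p([(203,103),(388,98)],.0615))
print('box right',p([(388,98),(386,290)],.0615))
print('fish rim L/R',p([(160,200),(408,200)],.0275), p([(180,90),(390,90)],.0275))
s=bot.observe();print(s['position'],s['tool_rot'])
E
```

```text
shaker [[0.5736, -0.1073]]
slim [[0.5435, -0.1411], [0.601, -0.1419], [0.5999, -0.173], [0.5415, -0.1689]]
box rear [[0.5556, -0.0828], [0.5965, -0.0815]]
box right [[0.5965, -0.0815], [0.5975, -0.1241]]
fish rim L/R [[0.5442, -0.1081], [0.6051, -0.1078]] [[0.5493, -0.082], [0.5998, -0.0817]]
[ 0.56498192 -0.14009935  0.26222062] [-3.14147272e+00 -5.98039744e-05  1.57499174e+00]
```

```bash
python3 - <<'E'
from h import *
out=[]
for n,(a,b,w,h) in dict(top=(285,200,70,55),side=(285,180,70,110)).items():
    f=cam(n);k=6 if n=='top' else 5
    im=cv2.resize(f['img'][b:b+h,a:a+w,::-1],None,fx=k,fy=k,interpolation=cv2.INTER_CUBIC)
    def dr(pts,c,cl=True):
        q=((proj(f,pts)-[a,b]+.5)*k*4).astype(np.int32);cv2.polylines(im,[q],cl,c,1,shift=2)
    t=np.linspace(0,6.28,40)
    C=lambda x,y,z,r:np.c_[x+r*np.cos(t),y+r*np.sin(t),z+0*t]
    dr(C(.5735,-.107,.0615+.066,.022),(0,0,255));dr(C(.5735,-.107,.0615,.022),(0,0,255))
    dr(C(.5735,-.107,.1515,.008),(0,0,255))
    dr([(.5435,-.1411,.0575),(.601,-.1419,.0575),(.5999,-.173,.0575),(.5415,-.1689,.0575)],(0,255,0))
    out.append(cv2.copyMakeBorder(im,0,600-im.shape[0],0,0,cv2.BORDER_CONSTANT))
cv2.imwrite('pics/o1.png',np.hstack(out)[:, :800])
E
```

```text
(no output)
```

View pics/o1.png

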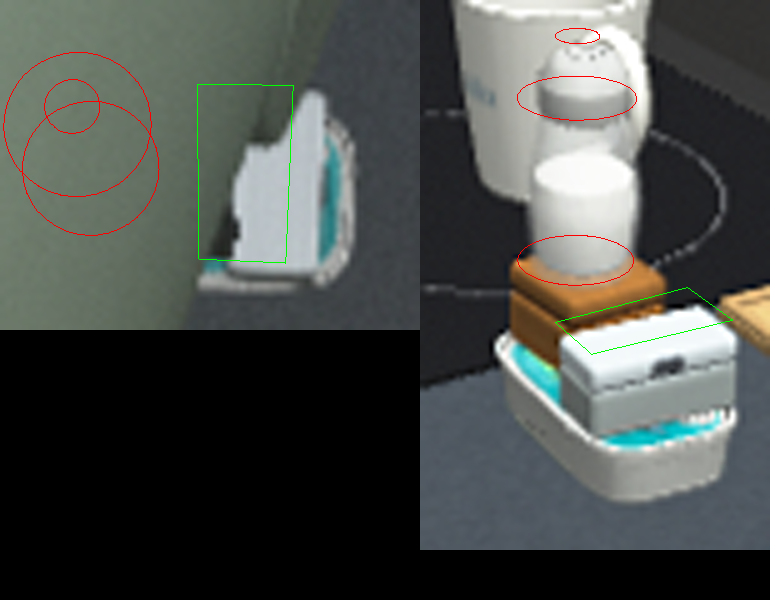

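```bash
cat > fit.py <<'E'
from h import *
from scipy.optimize import least_squares
E
python3 - <<'E'
from h import *
f=cam('wrist');save(f,'w2.png')
old=cv2.imread('pics/w1.png');new=cv2.imread('pics/w2.png')
def track(uv,r=14):
    u,v=int(uv[0]),int(uv[1]);T=old[v-r:v+r,u-r:u+r]
    m=cv2.matchTemplate(new[v-r-30:v+r+30,u-r-30:u+r+30],T,cv2.TM_CCOEFF_NORMED);_,s,_,l=cv2.minMaxLoc(m)
    return np.array(uv)+[l[0]-30,l[1]-30],round(s,2)
o=np.array([270,130])
g=lambda uv,z:[(track(np.array(x)/5+o)[1],np.round(back(f,track(np.array(x)/5+o)[0],z)[0,:2],4).tolist()) for x in uv]
print('shaker',g([(294,282)],.151))
print('slim',g([(152,358),(397,363),(388,490),(145,472)],.0575))
print('box rear',g([(203,103),(388,98)],.0615))
print('fish',g([(160,200),(408,200),(290,75)],.0275))
print([track(np.array(x)/5+o)[0]-np.array(x)/5-o for x in [(294,282),(152,358)]])
V=f['view'];print(-V[:3,:3].T@V[:3,3])
E
```

```text
shaker [(0.9, [0.5718, -0.1158])]
slim [(0.98, [0.5409, -0.15]), (0.99, [0.5988, -0.151]), (0.99, [0.5976, -0.1825]), (0.99, [0.5388, -0.177])]
box rear [(0.95, [0.5544, -0.0909]), (0.96, [0.5944, -0.0896])]
fish [(0.95, [0.5415, -0.1197]), (0.97, [0.6029, -0.1194]), (0.98, [0.5733, -0.0871])]
[array([-2.,  9.]), array([-2.,  7.])]
[ 0.56444961 -0.0584514   0.44374075]
```

```bash
python3 - <<'E'
from h import *
t=cam('top');s=cam('side')
P=np.array([(.572,-.116,.151),(.572,-.116,.0615+.066),(.5409,-.15,.0575),(.5988,-.151,.0575),(.5976,-.1825,.0575),(.5388,-.177,.0575),(.5544,-.0909,.0615),(.5944,-.0896,.0615)])
k=6
out=[]
for n,f,a,b,w,h in(('top0',t,285,200,66,55),('side0',s,290,180,66,100)):
    im=cv2.imread(f'pics/{n}.png')[b:b+h,a:a+w]
    im=cv2.resize(im,None,fx=k,fy=k,interpolation=cv2.INTER_CUBIC)
    for i,p in enumerate(proj(f,P)):
        cv2.circle(im,tuple(((p-[a,b]+.5)*k).astype(int)),3,(0,0,255) if i<2 else (0,255,0) if i<6 else (255,0,255),-1)
    out.append(cv2.copyMakeBorder(im,0,600-im.shape[0],0,0,cv2.BORDER_CONSTANT))
cv2.imwrite('pics/o2.png',np.hstack(out))
E
```

```text
(no output)
```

View pics/o2.png

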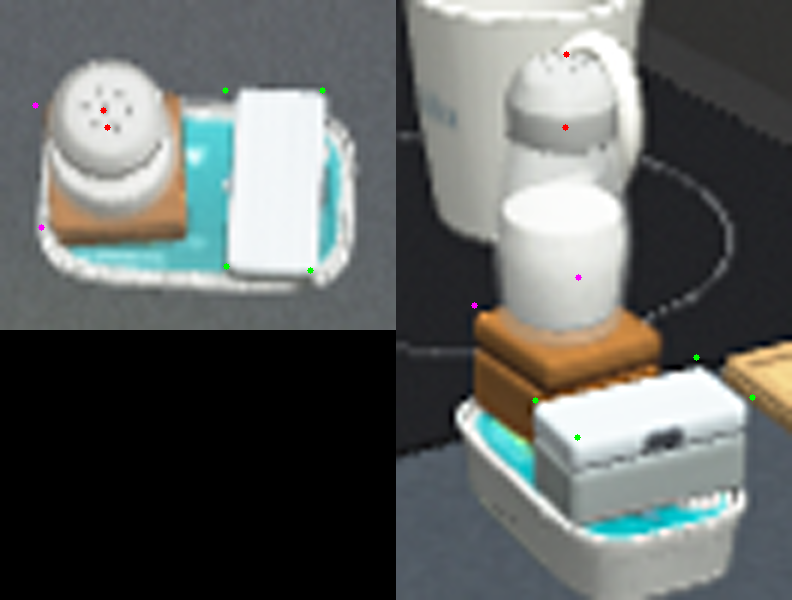

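The reprojections agree to about 2–3 mm: shaker near (0.571,-0.116), box (0.572,-0.114), slim tin (0.567,-0.167). Next I move above the shaker for a closer check.

Emit:
apply_moves:
  claw: [0.085,0.085,0.085,0.085,0.085]
  xyz:
    - [0.012,0.004,0.02]
    - [0.012,0.003,0.03]
    - [0,0,0.03]
    - [0,0,0]
    - [0,0,0]
  twist:
    - [0,0,0]
    - [0,0,0]
    - [0,0,0]
    - [0,0,0]
    - [0,0,0]

```text
clock: 4.75
position: [0.5718, -0.1173, 0.183]
tool_rot: [-3.141, 0.0, 1.573]
force: [0.3, -1.1, 0.8]
grip_width: 0.0853
finger_force: 0.0
```

```bash
python3 - <<'E'
from h import *
f=cam('wrist');save(f,'w3.png')
print('shaker',[(np.round(r['position'],3).tolist(),round(r['score'],2)) for r in bot.find_in('wrist','shaker')])
s=bot.observe();print(s['position'],s['tool_rot'],s['qd'].max())
print(proj(f,[(.572,-.116,.151),(.572,-.116,.0615)]), proj(f,[s['position']]))
np.save('v3.npy',f['view'])
E
```

```text
shaker [([0.568, -0.107, 0.143], 0.76), ([0.544, 0.021, 0.114], 0.58)]
[ 0.57240603 -0.11750047  0.18394595] [3.13960623e+00 3.58490897e-04 1.57313765e+00] 0.0023320411945457354
[[319.15972738 251.76918653]
 [319.0715305  217.87265892]] [[319.88935531 273.94388666]]
```

View pics/w3.png

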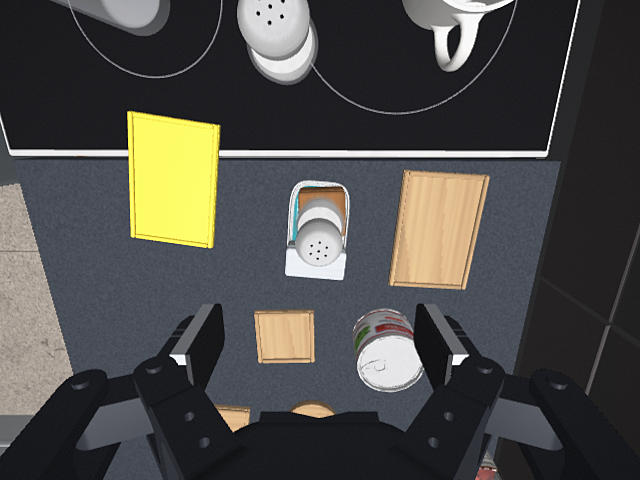

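The cap holes at (319,251) match the prediction (319,252), so the fingers are centred on the shaker. Descending to grip it.

Emit:
apply_moves:
  claw: [0.085,0.085,0.085,0.085,0.085,0.07,0.058,0.052,0.048,0.045,0.042,0.039,0.036,0.036]
  xyz:
    - [0.001,0,0.03]
    - [0,0,0.03]
    - [0,0,0.025]
    - [0,0,0.013]
    - [0,0,0]
    - [0,0,0]
    - [0,0,0]
    - [0,0,0]
    - [0,0,0]
    - [0,0,0]
    - [0,0,0]
    - [0,0,0]
    - [0,0,0]
    - [0,0,0]
  twist:
    - [0,0,0]
    - [0,0,0]
    - [0,0,0]
    - [0,0,0]
    - [0,0,0]
    - [0,0,0]
    - [0,0,0]
    - [0,0,0]
    - [0,0,0]
    - [0,0,0]
    - [0,0,0]
    - [0,0,0]
    - [0,0,0]
    - [0,0,0]
  force: 25

```text
clock: 6.25
position: [0.5717, -0.1159, 0.0843]
tool_rot: [-3.141, 0.0, 1.574]
force: [0.1, 0.3, 0.2]
grip_width: 0.0363
finger_force: 0.0
```

```bash
python3 - <<'E'
from h import *
f=cam('wrist');g=cam('side')
a=f['img'][150:390,200:440,::-1];b=g['img'][130:290,240:400,::-1]
cv2.imwrite('pics/c4.png',np.hstack([cv2.resize(a,(400,400)),cv2.resize(b,(400,400))]))
s=bot.observe();print(s['grip_width'],s['finger_force'],s['position'])
E
```

```text
0.03634772099699972 0.0 [ 0.57168114 -0.11589667  0.08426994]
```

View pics/c4.png

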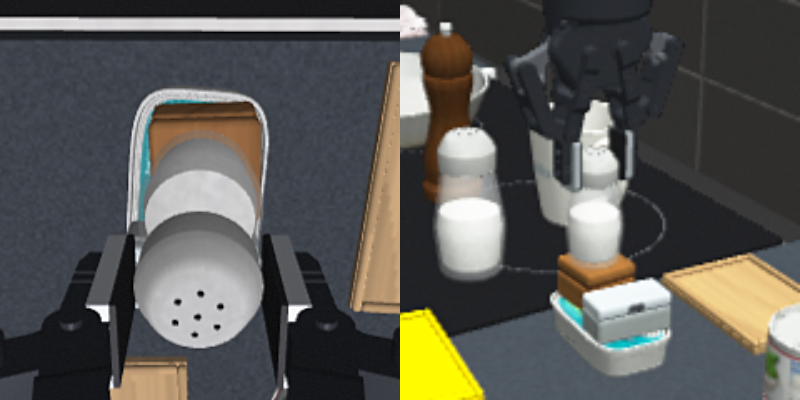

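```bash
python3 - <<'E'
from h import *
f=cam('side');w=cam('wrist')
for z in(.084,.1,.11,.12,.13):
    P=[(.5717-.018,-.116+.011*0,z),(.5717+.018,-.116,z)]
    print(z,proj(f,P).round(1).tolist(),proj(w,P).round(1).tolist())
import itertools
s=bot.observe();print(s['tool_rot'],s['grip_width'],s['qpos'])
E
```

```text
0.084 [[309.1, 224.5], [325.5, 220.4]] [[288.5, 272.9], [349.2, 273.1]]
0.1 [[309.1, 216.6], [325.6, 212.6]] [[286.0, 284.9], [351.7, 285.2]]
0.11 [[309.1, 211.5], [325.7, 207.6]] [[284.2, 293.6], [353.5, 293.8]]
0.12 [[309.1, 206.5], [325.8, 202.6]] [[282.2, 303.2], [355.5, 303.5]]
0.13 [[309.2, 201.3], [325.9, 197.6]] [[279.9, 314.0], [357.8, 314.3]]
[-3.14153156e+00  3.56106606e-05  1.57373624e+00] 0.036065013157792855 [-0.15709245  0.6253304   0.36966446  1.81965393 -0.31387577  0.75441991
  0.38251301]
```

In the crop, the side view (right) and the wrist view (left) both show the fingertips at the cap, near z≈0.122. That is about 38 mm above the reported TCP. The shaker still stands, so I reopen, go a little lower and close again.

Emit:
apply_moves:
  claw: [0.06,0.07,0.075,0.075,0.075,0.075,0.065,0.056,0.051,0.048,0.045,0.042,0.039,0.036,0.036]
  xyz:
    - [0,0,0]
    - [0,0,0]
    - [0,0,0.006]
    - [0,0,0.008]
    - [0,0,0.008]
    - [0,0,0]
    - [0,0,0]
    - [0,0,0]
    - [0,0,0]
    - [0,0,0]
    - [0,0,0]
    - [0,0,0]
    - [0,0,0]
    - [0,0,0]
    - [0,0,0]
  twist:
    - [0,0,0]
    - [0,0,0]
    - [0,0,0]
    - [0,0,0]
    - [0,0,0]
    - [0,0,0]
    - [0,0,0]
    - [0,0,0]
    - [0,0,0]
    - [0,0,0]
    - [0,0,0]
    - [0,0,0]
    - [0,0,0]
    - [0,0,0]
    - [0,0,0]
  force: 25

```text
clock: 7.95
position: [0.5718, -0.1159, 0.0626]
tool_rot: [3.141, -0.0, 1.574]
force: [-0.7, 0.9, 5.9]
grip_width: 0.037
finger_force: 24.6
```

```bash
python3 - <<'E'
from h import *
f=cam('wrist');g=cam('side')
a=f['img'][150:390,200:440,::-1];b=g['img'][150:270,260:380,::-1]
cv2.imwrite('pics/c5.png',np.hstack([cv2.resize(a,(400,400)),cv2.resize(b,(400,400),interpolation=cv2.INTER_CUBIC)]))
s=bot.observe();print(s['grip_width'],s['finger_force'],s['position'],s['force'])
E
```

```text
0.03725419068581645 24.624443863285705 [ 0.57182478 -0.11591244  0.06255586] [-0.02833992 -0.1144477   6.53678687]
```

View pics/c5.png

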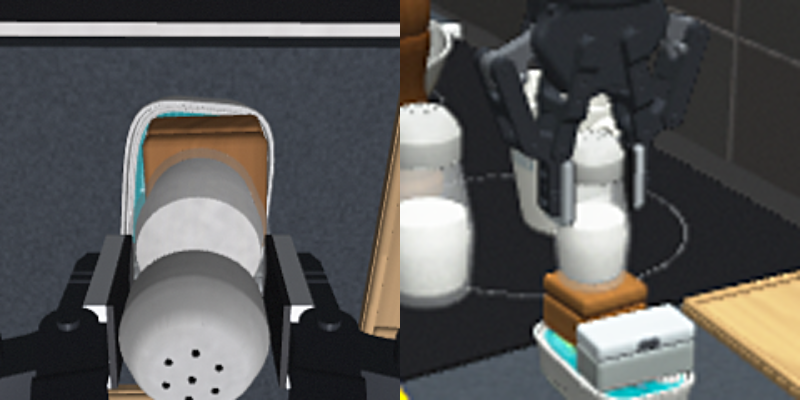

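The tips now hold the glass body, and the side crop shows the shaker upright. I lift slowly.

Emit:
apply_moves:
  claw: [0.033,0.033,0.033,0.033,0.033]
  xyz:
    - [0,0,-0.003]
    - [0,0,-0.005]
    - [0,0,-0.01]
    - [0,0,-0.012]
    - [0,0,0]
  twist:
    - [0,0,0]
    - [0,0,0]
    - [0,0,0]
    - [0,0,0]
    - [0,0,0]
  force: 35

```text
clock: 8.55
position: [0.5727, -0.1161, 0.0943]
tool_rot: [3.139, 0.0, 1.574]
force: [-0.2, -0.0, -1.3]
grip_width: 0.0365
finger_force: 34.6
```

```bash
python3 - <<'E'
from h import *
g=cam('side')
for q in ('shaker','wood_box','fish_tin','round_holder'):
    print(q,[(np.round(r['position'],3).tolist(),round(r['score'],2)) for r in bot.find_in('side',q)])
save(g,'s6.png')
b=g['img'][150:270,260:380,::-1]
cv2.imwrite('pics/c6.png',cv2.resize(b,(400,400),interpolation=cv2.INTER_CUBIC))
s=bot.observe();print(s['grip_width'],s['finger_force'],s['position'],s['force'])
E
```

```text
shaker [([0.536, 0.016, 0.064], 0.75), ([0.566, -0.128, 0.132], 0.71)]
wood_box [([0.565, -0.118, 0.062], 0.93), ([0.564, -0.128, 0.133], 0.47)]
fish_tin [([0.55, -0.176, 0.02], 0.66), ([0.564, -0.12, 0.063], 0.58)]
round_holder [([0.561, -0.425, 0.005], 0.82)]
0.03633360972565945 34.648045054636896 [ 0.57150504 -0.11578272  0.09201275] [-0.07379297 -0.20369863 -1.32690814]
```

View pics/c6.png

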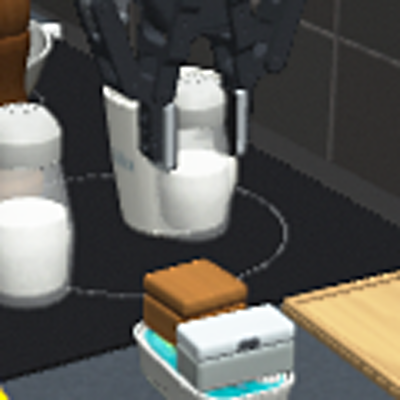

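The shaker is lifted cleanly and the box stays in place. I move toward the round holder and stop short of it to look.

Emit:
apply_moves:
  claw: [0.033,0.033,0.033,0.033,0.033,0.033,0.033]
  xyz:
    - [0,0,-0.03]
    - [-0.03,0,-0.01]
    - [-0.045,0,0]
    - [-0.045,0,0]
    - [-0.045,0,0]
    - [-0.03,0,0]
    - [0,0,0]
  twist:
    - [0,0,0]
    - [0,0,0]
    - [0,0,0]
    - [0,0,0]
    - [0,0,0]
    - [0,0,0]
    - [0,0,0]

```text
clock: 9.5
position: [0.5705, -0.3161, 0.1319]
tool_rot: [-3.141, 0.002, 1.568]
force: [-1.5, 0.7, -0.8]
grip_width: 0.0366
finger_force: 35.1
```

Emit:
apply_moves:
  claw: [0.033,0.033]
  xyz:
    - [0,0,0]
    - [0,0,0]
  twist:
    - [0,0,0]
    - [0,0,0]

```text
clock: 9.7
position: [0.5724, -0.3097, 0.1319]
tool_rot: [-3.141, -0.001, 1.575]
force: [0.4, 1.3, -1.1]
grip_width: 0.0369
finger_force: 35.1
```

```bash
python3 - <<'E'
from h import *
w=cam('wrist');save(w,'w7.png')
for c in('wrist','top'):
  cam(c)
  for q in ('round_holder','square_tray','slim_tray','round_tin'):
    print(c,q,[(np.round(r['position'],3).tolist(),round(r['score'],2)) for r in bot.find_in(c,q)])
t=cam('top');save(t,'t7.png')
s=bot.observe();print(s['position'],s['tool_rot'],s['grip_width'])
print('w',proj(w,[(.562,-.423,.0115),(.53,-.284,.0115),(.432,-.424,.0115)]).round(1).tolist(),'t',proj(t,[(.562,-.423,.0115),(.53,-.284,.0115),(.432,-.424,.0115)]).round(1).tolist())
a=w['img'][180:480,120:520,::-1]; cv2.imwrite('pics/c7.png',np.hstack([a,cv2.resize(t['img'][200:350,360:560,::-1],(400,300))]))
E
```

```text
wrist round_holder [([0.569, -0.298, 0.21], 0.45)]
wrist square_tray [([0.569, -0.297, 0.21], 0.67), ([0.533, -0.284, 0.005], 0.62)]
wrist slim_tray [([0.428, -0.421, 0.004], 0.63)]
wrist round_tin [([0.647, -0.278, 0.058], 0.86)]
top round_holder []
top square_tray []
top slim_tray [([0.403, -0.448, 0.014], 0.43), ([0.592, -0.161, 0.055], 0.4)]
top round_tin []
[ 0.57228918 -0.31083614  0.1323203 ] [3.14158986e+00 2.66243209e-05 1.57383908e+00] 0.03638634017049769
w [[308.2, 324.9], [272.3, 192.1], [183.3, 325.1]] t [[456.8, 233.7], [389.0, 251.1], [462.3, 298.2]]
```

View pics/c7.png

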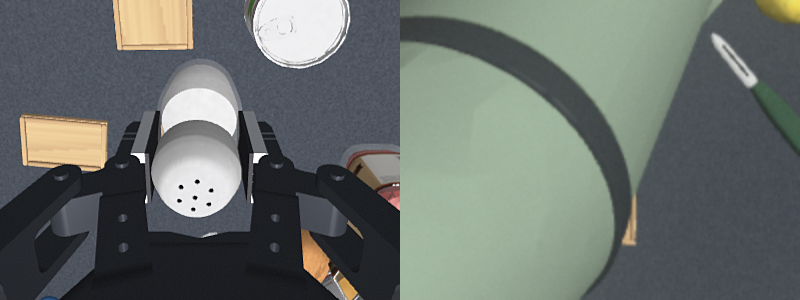

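The crop shows the held shaker hiding the round holder (expected near u=308, v=325). The top view is blocked by the arm. The holders are fixed, so I segment the light wood in the earlier clear pictures.

```bash
cat > trays.py <<'E'
from h import *
from scipy.spatial.transform import Rotation as R
def T(p,r):
    M=np.eye(4);M[:3,:3]=R.from_euler('xyz',r).as_matrix();M[:3,3]=p;return M
w=cam('wrist');s=bot.observe()
E=w['view']@T(s['position'],s['tool_rot'])   # cam<-tool
w2=dict(w);w2['view']=E@np.linalg.inv(T([.56498,-.1401,.26222],[-3.14147,-.00006,1.57499]))
t=cam('top')
G=dict(round=(.562,-.423),square=(.53,-.284),slim=(.432,-.424),large=(.698,-.145))
for n,f in(('top0',t),('w2',w2)):
    im=cv2.imread(f'pics/{n}.png');hsv=cv2.cvtColor(im,cv2.COLOR_BGR2HSV)
    m=cv2.inRange(hsv,(8,50,110),(24,170,255));m=cv2.morphologyEx(m,cv2.MORPH_CLOSE,np.ones((5,5)))
    k,L,st,ce=cv2.connectedComponentsWithStats(m)
    for q,g in G.items():
        u,v=proj(f,[(*g,.0115)])[0].astype(int)
        l=L[v,u]
        if l==0: print(n,q,'none');continue
        c,_=cv2.findContours((L==l).astype(np.uint8),cv2.RETR_EXTERNAL,cv2.CHAIN_APPROX_NONE)
        P=back(f,c[0][:,0],.0115)[:,:2]
        h=cv2.minAreaRect((P*1000).astype(np.float32))
        if q=='round': (x,y),r=cv2.minEnclosingCircle((P*1000).astype(np.float32));print(n,q,round(x,1),round(y,1),'r',round(r,1),h)
        else: print(n,q,[np.round(a,1) for a in h])
E
python3 trays.py
```

```text
top0 round 562.2 -424.2 r 37.5 ((562.5543212890625, -423.5485534667969), (73.17382049560547, 72.23123168945312), 88.3993148803711)
top0 square [array([ 529.9, -284.8]), array([73.1, 72.8]), np.float64(1.0)]
top0 slim [array([ 431.4, -424.6]), array([59.7, 89. ]), np.float64(84.2)]
top0 large [array([ 702. , -148.6]), array([132.8,  92.2]), np.float64(86.9)]
w2 round 563.8 -421.5 r 38.1 ((562.1624145507812, -421.1180114746094), (72.37598419189453, 74.30779266357422), 0.33735713362693787)
w2 square [array([ 530.1, -281.1]), array([71.9, 73.4]), np.float64(0.3)]
w2 slim [array([ 434.2, -420.8]), array([64.7, 85.6]), np.float64(84.3)]
w2 large [array([ 701.5, -146. ]), array([133.2,  91.3]), np.float64(86.9)]
```

Emit:
apply_moves:
  claw: [0.033,0.033,0.033,0.033,0.033,0.033,0.033,0.033]
  xyz:
    - [-0.04,-0.005,0]
    - [-0.04,-0.005,0]
    - [-0.032,0,0]
    - [0,0,0.03]
    - [0,0,0.04]
    - [0,0,0.03]
    - [0,0,0.013]
    - [0,0,0]
  twist:
    - [0,0,0]
    - [0,0,0]
    - [0,0,0]
    - [0,0,0]
    - [0,0,0]
    - [0,0,0]
    - [0,0,0]
    - [0,0,0]

```text
clock: 11.2
position: [0.5618, -0.4224, 0.0179]
tool_rot: [-3.139, -0.001, 1.574]
force: [-0.5, -0.9, -0.4]
grip_width: 0.0364
finger_force: 35.1
```

Emit:
apply_moves:
  claw: [0.033,0.033,0.033]
  xyz:
    - [0,0,0.006]
    - [0,0,0.003]
    - [0,0,0]
  twist:
    - [0,0,0]
    - [0,0,0]
    - [0,0,0]

```text
clock: 11.5
position: [0.5629, -0.423, 0.011]
tool_rot: [3.141, 0.0, 1.574]
force: [0.4, 0.6, -0.9]
grip_width: 0.0364
finger_force: 35.1
```

Emit:
apply_moves:
  claw: [0.033,0.033,0.033]
  xyz:
    - [0,0,0.002]
    - [0,0,0.0015]
    - [0,0,0]
  twist:
    - [0,0,0]
    - [0,0,0]
    - [0,0,0]

```text
clock: 11.8
position: [0.5629, -0.4231, 0.0073]
tool_rot: [3.141, 0.0, 1.574]
force: [0.6, 0.4, 3.1]
grip_width: 0.0366
finger_force: 35.6
```

Contact is felt at the expected height, so I release and rise.

Emit:
apply_moves:
  claw: [0.04,0.05,0.06,0.07,0.07,0.075,0.075,0.075]
  xyz:
    - [0,0,0]
    - [0,0,0]
    - [0,0,0]
    - [0,0,0]
    - [0,0,-0.04]
    - [0,0,-0.05]
    - [0,0,-0.05]
    - [0,0,-0.02]
  twist:
    - [0,0,0]
    - [0,0,0]
    - [0,0,0]
    - [0,0,0]
    - [0,0,0]
    - [0,0,0]
    - [0,0,0]
    - [0,0,0]

```text
clock: 12.6
position: [0.5637, -0.4242, 0.1721]
tool_rot: [3.137, 0.003, 1.573]
force: [-0.2, -0.0, -0.4]
grip_width: 0.0748
finger_force: 0.0
```

```bash
python3 - <<'E'
from h import *
g=cam('side');save(g,'s8.png')
for q in ('shaker','wood_box','slim_tin'):
    print(q,[(np.round(r['position'],3).tolist(),round(r['score'],2)) for r in bot.find_in('side',q)])
s=bot.observe();print(s['position'])
E
```

```text
shaker [([0.533, 0.017, 0.063], 0.85), ([0.551, -0.429, 0.055], 0.79), ([0.396, 0.048, 0.088], 0.67)]
wood_box [([0.562, -0.121, 0.062], 0.68), ([0.549, -0.431, 0.054], 0.58)]
slim_tin [([0.559, -0.177, 0.048], 0.63), ([0.549, -0.438, 0.003], 0.46), ([0.53, -0.288, 0.009], 0.24)]
[ 0.5625877  -0.42271763  0.16670142]
```

Emit:
apply_moves:
  claw: [0.075,0.075,0.075,0.075,0.075,0.075,0.075,0.075,0.075]
  xyz:
    - [0.045,0.002,0]
    - [0.045,0.002,0]
    - [0.045,0.002,0]
    - [0.045,0.002,0]
    - [0.045,0,0]
    - [0.045,0,0]
    - [0.01,0,0.01]
    - [0,0,0]
    - [0,0,0]
  twist:
    - [0,0,0]
    - [0,0,0]
    - [0,0,0]
    - [0,0,0]
    - [0,0,0]
    - [0,0,0]
    - [0,0,0]
    - [0,0,0]
    - [0,0,0]

```text
clock: 13.7
position: [0.5693, -0.1442, 0.1562]
tool_rot: [-3.14, 0.001, 1.573]
force: [0.5, -1.2, 0.5]
grip_width: 0.0751
finger_force: 0.0
```

```bash
python3 - <<'E'
from h import *
w=cam('wrist');save(w,'w9.png');np.save('v9.npy',w['view'])
hsv=cv2.cvtColor(w['img'],cv2.COLOR_RGB2HSV)
for z,(x,y) in((.0615,(.572,-.114)),(.0575,(.568,-.167)),(.0275,(.572,-.139))): print(proj(w,[(x,y,z)]).round(1))
c=w['img'][130:290,250:390,::-1];cv2.imwrite('pics/c9.png',cv2.resize(c,None,fx=3.7,fy=3.7,interpolation=cv2.INTER_CUBIC))
s=bot.observe();print(s['position'],s['tool_rot'])
E
```

```text
[[322.4 192.6]]
[[317.5 250.6]]
[[321.9 212. ]]
[ 0.56939895 -0.14475378  0.15652489] [-3.14083895e+00  8.96177389e-04  1.57183506e+00]
```

View pics/c9.png

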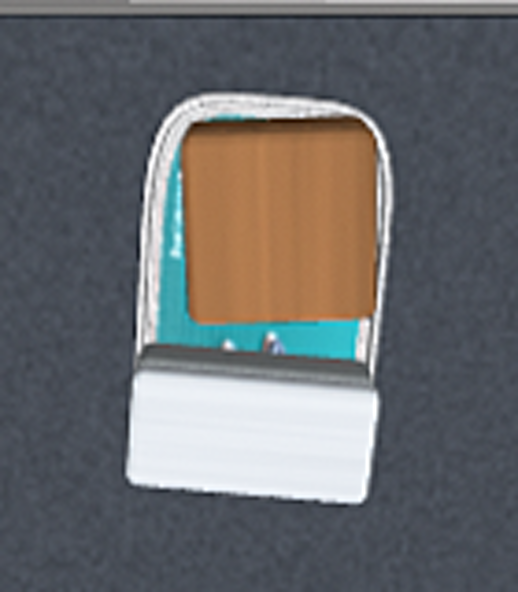

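The crop shows the box's top face with corners (183,138), (376,132), (374,318), (190,325), and the slim tin's top with corners (135,370), (378,393), (367,502), (128,487).

```bash
python3 - <<'E'
from h import *
w=cam('wrist')
o=np.array([250,130])
for n,z,q in(('box',.0615,[(183,138),(376,132),(374,318),(190,325)]),('slim',.0575,[(135,370),(378,393),(367,502),(128,487)])):
    P=back(w,np.array(q)/3.7+o-.5+.5/3.7,z)[:,:2]*1000
    ex=(P[1]-P[0]+P[2]-P[3]);ey=(P[0]-P[3]+P[1]-P[2])
    print(n,P.mean(0).round(1),'len',np.linalg.norm(ex)/2,np.linalg.norm(ey)/2,'yaw',np.arctan2(ex[1],ex[0]),np.arctan2(-ey[0],ey[1]))
E
```

```text
box [ 574.8 -114.1] len 42.36516299230885 42.212376080756655 yaw 0.03746257124813487 0.022121491344553407
slim [ 568.5 -165.5] len 58.288895625428744 29.080049709470615 yaw -0.08049151875005361 -0.07416729495647933
```

Emit:
apply_moves:
  claw: [0.075,0.075,0.075,0.075,0.075,0.075,0.075,0.075]
  xyz:
    - [0.031,0.0055,0.02]
    - [0,0,0.03]
    - [0,0,0.035]
    - [0,0,0.03]
    - [0,0,0.02]
    - [0,0,0.008]
    - [0,0,0.004]
    - [0,0,0]
  twist:
    - [0,0,-0.03]
    - [0,0,0]
    - [0,0,0]
    - [0,0,0]
    - [0,0,0]
    - [0,0,0]
    - [0,0,0]
    - [0,0,0]

```text
clock: 14.6
position: [0.5754, -0.1126, 0.0102]
tool_rot: [3.141, 0.0, 1.603]
force: [-0.4, 0.2, 0.6]
grip_width: 0.0746
finger_force: 0.0
```

Emit:
apply_moves:
  claw: [0.075,0.075,0.065,0.056,0.051,0.048,0.045,0.042,0.038,0.035,0.035]
  xyz:
    - [0,0,0.004]
    - [0,0,0.002]
    - [0,0,0]
    - [0,0,0]
    - [0,0,0]
    - [0,0,0]
    - [0,0,0]
    - [0,0,0]
    - [0,0,0]
    - [0,0,0]
    - [0,0,0]
  twist:
    - [0,0,0]
    - [0,0,0]
    - [0,0,0]
    - [0,0,0]
    - [0,0,0]
    - [0,0,0]
    - [0,0,0]
    - [0,0,0]
    - [0,0,0]
    - [0,0,0]
    - [0,0,0]
  force: 25

```text
clock: 15.7
position: [0.5752, -0.1119, 0.004]
tool_rot: [3.142, -0.0, 1.604]
force: [-1.2, 1.0, 5.8]
grip_width: 0.0435
finger_force: 25.8
```

Box gripped at 43.5 mm. Lifting.

Emit:
apply_moves:
  claw: [0.035,0.035,0.035,0.035,0.035,0.035]
  xyz:
    - [0,0,-0.003]
    - [0,0,-0.005]
    - [0,0,-0.012]
    - [0,0,-0.03]
    - [0,0,-0.03]
    - [0,0,0]
  twist:
    - [0,0,0]
    - [0,0,0]
    - [0,0,0]
    - [0,0,0]
    - [0,0,0]
    - [0,0,0]
  force: 35

```text
clock: 16.3
position: [0.5773, -0.1124, 0.0881]
tool_rot: [3.136, 0.001, 1.603]
force: [0.7, -0.5, -0.8]
grip_width: 0.0435
finger_force: 36.4
```

```bash
python3 - <<'E'
from h import *
g=cam('side');save(g,'s10.png')
for q in ('wood_box','slim_tin','fish_tin'):
    print(q,[(np.round(r['position'],3).tolist(),round(r['score'],2)) for r in bot.find_in('side',q)])
s=bot.observe();print(s['position'],s['grip_width'],s['finger_force'],s['force'])
E
```

```text
wood_box [([0.574, -0.136, 0.136], 0.62), ([0.548, -0.435, 0.004], 0.43), ([0.552, -0.431, 0.056], 0.18)]
slim_tin [([0.56, -0.181, 0.052], 0.86), ([0.43, -0.428, 0.007], 0.33), ([0.693, -0.14, 0.007], 0.31)]
fish_tin [([0.551, -0.176, 0.022], 0.74)]
[ 0.5748116  -0.11165638  0.08347246] 0.04339478909222287 36.38590224087238 [-0.77363348 -0.12370165 -0.24945059]
```

Emit:
apply_moves:
  claw: [0.035,0.035,0.035,0.035,0.035,0.035,0.035,0.035,0.035]
  xyz:
    - [-0.042,-0.0126,0]
    - [-0.042,-0.0126,0]
    - [-0.042,-0.0126,0]
    - [-0.042,-0.0126,0]
    - [0,0,0.02]
    - [0,0,0.04]
    - [0,0,0.02]
    - [0,0,0.008]
    - [0,0,0]
  twist:
    - [0,0,0]
    - [0,0,0]
    - [0,0,0]
    - [0,0,0]
    - [0,0,0.02]
    - [0,0,0]
    - [0,0,0]
    - [0,0,0]
    - [0,0,0]

```text
clock: 17.4
position: [0.5295, -0.2812, -0.0053]
tool_rot: [-3.139, -0.001, 1.584]
force: [-0.5, 0.8, -0.5]
grip_width: 0.0429
finger_force: 36.3
```

Emit:
apply_moves:
  claw: [0.035,0.035,0.035,0.035]
  xyz:
    - [0,0,0.006]
    - [0,0,0.003]
    - [0,0,0.0015]
    - [0,0,0]
  twist:
    - [0,0,0]
    - [0,0,0]
    - [0,0,0]
    - [0,0,0]

```text
clock: 17.8
position: [0.5305, -0.2815, -0.0145]
tool_rot: [3.141, 0.0, 1.584]
force: [-0.2, -0.2, -0.1]
grip_width: 0.043
finger_force: 36.3
```

Emit:
apply_moves:
  claw: [0.035,0.035,0.035]
  xyz:
    - [0,0,0.0015]
    - [0,0,0.0015]
    - [0,0,0]
  twist:
    - [0,0,0]
    - [0,0,0]
    - [0,0,0]

```text
clock: 18.1
position: [0.5307, -0.2815, -0.0165]
tool_rot: [3.141, -0.0, 1.584]
force: [-5.8, 5.4, 23.0]
grip_width: 0.0431
finger_force: 38.9
```

Emit:
apply_moves:
  claw: [0.035,0.045,0.05,0.055,0.06,0.06,0.065,0.065]
  xyz:
    - [0,0,-0.001]
    - [0,0,0]
    - [0,0,0]
    - [0,0,0]
    - [0,0,-0.02]
    - [0,0,-0.05]
    - [0,0,-0.05]
    - [0,0,-0.04]
  twist:
    - [0,0,0]
    - [0,0,0]
    - [0,0,0]
    - [0,0,0]
    - [0,0,0]
    - [0,0,0]
    - [0,0,0]
    - [0,0,0]

```text
clock: 18.9
position: [0.5304, -0.2817, 0.1459]
tool_rot: [3.141, 0.001, 1.583]
force: [0.2, 0.1, 0.2]
grip_width: 0.0649
finger_force: 0.0
```

```bash
python3 - <<'E'
from h import *
g=cam('side');save(g,'s11.png')
for q in ('wood_box','slim_tin','fish_tin','shaker','square_tray','round_tin'):
    print(q,[(np.round(r['position'],3).tolist(),round(r['score'],2)) for r in bot.find_in('side',q)])
s=bot.observe();print(s['position'],s['tool_rot'],s['grip_width'],s['force'])
E
```

```text
wood_box [([0.521, -0.298, 0.036], 0.64), ([0.55, -0.43, 0.057], 0.58), ([0.55, -0.442, 0.003], 0.25)]
slim_tin [([0.561, -0.178, 0.049], 0.57)]
fish_tin [([0.554, -0.172, 0.024], 0.92), ([0.634, -0.3, 0.046], 0.42)]
shaker [([0.552, -0.433, 0.055], 0.88), ([0.531, 0.019, 0.064], 0.83)]
square_tray [([0.512, -0.308, 0.01], 0.8)]
round_tin [([0.634, -0.3, 0.048], 0.97)]
[ 0.52976794 -0.28107126  0.1421377 ] [-3.13982595e+00 -7.24465103e-04  1.58381111e+00] 0.0651753170622795 [ 0.43103127 -0.39842785 -0.34175   ]
```

Emit:
apply_moves:
  claw: [0.085,0.085,0.085,0.085,0.085,0.085,0.085,0.085,0.085,0.085]
  xyz:
    - [0.04,0.014,0]
    - [0.04,0.013,0]
    - [0.035,0.013,0]
    - [0,0,0]
    - [0,0,0.02]
    - [0,0,0.04]
    - [0,0,0.04]
    - [0,0,0.025]
    - [0,0,0.01]
    - [0,0,0]
  twist:
    - [0,0,0]
    - [0,0,0]
    - [0,0,0]
    - [0,0,0.091]
    - [0,0,0]
    - [0,0,0]
    - [0,0,0]
    - [0,0,0]
    - [0,0,0]
    - [0,0,0]

```text
clock: 20.25
position: [0.5678, -0.1659, 0.0069]
tool_rot: [-3.139, -0.0, 1.492]
force: [0.0, 0.3, 0.7]
grip_width: 0.0852
finger_force: 0.0
```

Emit:
apply_moves:
  claw: [0.085,0.085,0.077,0.071,0.067,0.064,0.061,0.058,0.055,0.052,0.052]
  xyz:
    - [0,0,0.004]
    - [0,0,0.002]
    - [0,0,0]
    - [0,0,0]
    - [0,0,0]
    - [0,0,0]
    - [0,0,0]
    - [0,0,0]
    - [0,0,0]
    - [0,0,0]
    - [0,0,0]
  twist:
    - [0,0,0]
    - [0,0,0]
    - [0,0,0]
    - [0,0,0]
    - [0,0,0]
    - [0,0,0]
    - [0,0,0]
    - [0,0,0]
    - [0,0,0]
    - [0,0,0]
    - [0,0,0]
  force: 25

```text
clock: 21.35
position: [0.5688, -0.1659, 0.0026]
tool_rot: [3.142, -0.0, 1.493]
force: [-1.2, 1.3, 5.4]
grip_width: 0.0592
finger_force: 26.3
```

Emit:
apply_moves:
  claw: [0.052,0.052,0.052,0.052,0.052,0.052]
  xyz:
    - [0,0,-0.003]
    - [0,0,-0.005]
    - [0,0,-0.012]
    - [0,0,-0.03]
    - [0,0,-0.03]
    - [0,0,0]
  twist:
    - [0,0,0]
    - [0,0,0]
    - [0,0,0]
    - [0,0,0]
    - [0,0,0]
    - [0,0,0]
  force: 35

```text
clock: 21.95
position: [0.5709, -0.1667, 0.0867]
tool_rot: [3.136, 0.001, 1.492]
force: [-0.6, -0.1, -2.0]
grip_width: 0.0589
finger_force: 38.8
```

```bash
python3 - <<'E'
from h import *
g=cam('side');save(g,'s12.png')
for q in ('slim_tin','fish_tin','slim_tray'):
    print(q,[(np.round(r['position'],3).tolist(),round(r['score'],2)) for r in bot.find_in('side',q)])
s=bot.observe();print(s['position'],s['tool_rot'],s['grip_width'],s['finger_force'],s['force'])
E
```

```text
slim_tin [([0.564, -0.18, 0.13], 0.95)]
fish_tin [([0.563, -0.151, 0.026], 0.95)]
slim_tray [([0.429, -0.426, 0.006], 0.85)]
[ 0.5684841  -0.16569607  0.08195696] [-3.14087839e+00 -1.57386760e-04  1.49289998e+00] 0.059102116038627854 38.75926237553358 [ 0.34743642  0.40977599 -0.59505453]
```

Emit:
apply_moves:
  claw: [0.052,0.052,0.052,0.052,0.052,0.052,0.052,0.052,0.052,0.052,0.052,0.052]
  xyz:
    - [-0.038,-0.0165,0]
    - [-0.038,-0.0165,0]
    - [-0.038,-0.0165,0]
    - [-0.038,-0.0165,0]
    - [-0.038,-0.0165,0]
    - [-0.038,-0.0165,0]
    - [-0.039,-0.0166,0]
    - [0,0,0]
    - [0,0,0.02]
    - [0,0,0.04]
    - [0,0,0.02]
    - [0,0,0]
  twist:
    - [0,0,0]
    - [0,0,0]
    - [0,0,0]
    - [0,0,0]
    - [0,0,0]
    - [0,0,0]
    - [0,0,0]
    - [0,0,0.022]
    - [0,0,0]
    - [0,0,0]
    - [0,0,0]
    - [0,0,0]

```text
clock: 23.35
position: [0.431, -0.4214, -0.0009]
tool_rot: [-3.137, -0.003, 1.47]
force: [0.7, 0.8, -1.0]
grip_width: 0.0589
finger_force: 38.7
```

```bash
python3 - <<'E'
from h import *
w=cam('wrist');save(w,'w13.png')
s=bot.observe();print(s['position'],s['tool_rot'],s['grip_width'],s['force'])
cv2.imwrite('pics/c13.png',cv2.resize(w['img'][160:460,140:500,::-1],None,fx=2,fy=2))
E
```

```text
[ 0.43183183 -0.4223816   0.00100827] [-3.13885610e+00 -1.53869315e-03  1.47042209e+00] 0.059061617128359674 [ 0.54203597 -0.09894493 -0.1645691 ]
```

View pics/c13.png

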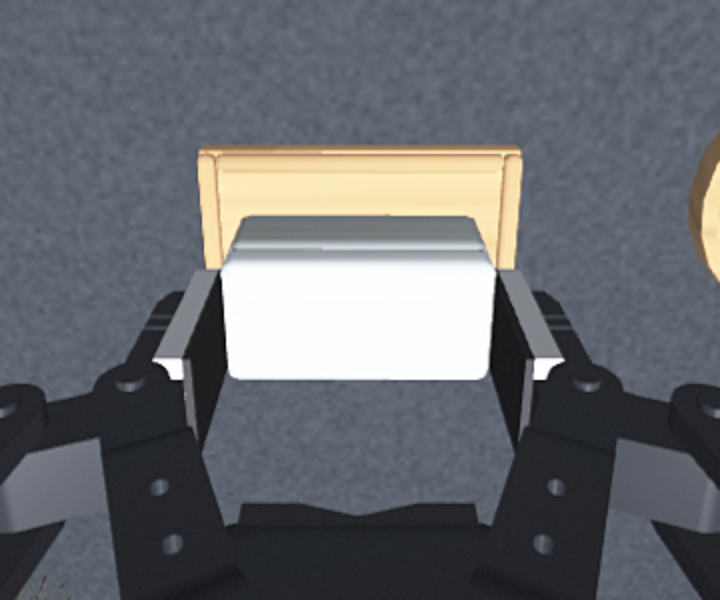

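The crop shows the tin level with the tray and centred in x (tray 198–522, tin base 240–478). I compute the y gap next.

```bash
python3 - <<'E'
from h import *
w=cam('wrist')
g=lambda u,v,z:back(w,(140+u/2,160+v/2),z)[0].round(4)
print('tray outer rear',g(360,148,.0115),'tin rear bottom',g(360,216,.0262),'tin rear top',g(360,260,.0555))
E
```

```text
tray outer rear [ 0.4352 -0.3951  0.0115] tin rear bottom [ 0.4339 -0.4084  0.0262] tin rear top [ 0.4341 -0.4058  0.0555]
```

Emit:
apply_moves:
  claw: [0.052,0.052,0.052,0.052]
  xyz:
    - [-0.0015,0,0.008]
    - [0,0,0.006]
    - [0,0,0.003]
    - [0,0,0]
  twist:
    - [0,0,0]
    - [0,0,0]
    - [0,0,0]
    - [0,0,0]

```text
clock: 23.85
position: [0.4325, -0.4245, -0.0149]
tool_rot: [-3.141, -0.0, 1.471]
force: [0.2, -1.3, -1.5]
grip_width: 0.0587
finger_force: 38.8
```

Emit:
apply_moves:
  claw: [0.052,0.052,0.052]
  xyz:
    - [0,0,0.0015]
    - [0,0,0.001]
    - [0,0,0]
  twist:
    - [0,0,0]
    - [0,0,0]
    - [0,0,0]

```text
clock: 24.15
position: [0.4327, -0.4246, -0.0172]
tool_rot: [3.142, 0.0, 1.471]
force: [0.2, -1.0, -1.3]
grip_width: 0.059
finger_force: 38.8
```

Emit:
apply_moves:
  claw: [0.052,0.052,0.052]
  xyz:
    - [0,0,0.001]
    - [0,0,0.0005]
    - [0,0,0]
  twist:
    - [0,0,0]
    - [0,0,0]
    - [0,0,0]

```text
clock: 24.45
position: [0.4328, -0.4247, -0.0178]
tool_rot: [3.141, 0.0, 1.471]
force: [-2.7, 3.7, 15.4]
grip_width: 0.0589
finger_force: 40.4
```

Emit:
apply_moves:
  claw: [0.06,0.064,0.068,0.07,0.07,0.08,0.085,0.085]
  xyz:
    - [0,0,0]
    - [0,0,0]
    - [0,0,0]
    - [0,0,0]
    - [0,0,-0.02]
    - [0,0,-0.05]
    - [0,0,-0.05]
    - [0,0,-0.04]
  twist:
    - [0,0,0]
    - [0,0,0]
    - [0,0,0]
    - [0,0,0]
    - [0,0,0]
    - [0,0,0]
    - [0,0,0]
    - [0,0,0]

```text
clock: 25.25
position: [0.4326, -0.4249, 0.144]
tool_rot: [3.141, 0.001, 1.47]
force: [0.5, -0.1, 0.0]
grip_width: 0.0852
finger_force: 0.0
```

```bash
python3 - <<'E'
from h import *
g=cam('side');save(g,'s14.png')
for q in ('wood_box','slim_tin','fish_tin','shaker'):
    print(q,[(np.round(r['position'],3).tolist(),round(r['score'],2)) for r in bot.find_in('side',q)])
s=bot.observe();print(s['position'],s['tool_rot'],s['grip_width'],s['force'])
E
```

```text
wood_box [([0.522, -0.294, 0.036], 0.69)]
slim_tin [([0.424, -0.433, 0.033], 0.71)]
fish_tin [([0.558, -0.165, 0.024], 0.74)]
shaker [([0.532, 0.014, 0.061], 0.85), ([0.549, -0.428, 0.057], 0.8)]
[ 0.43259647 -0.42426907  0.14099616] [-3.14146664e+00 -3.32285850e-04  1.47099090e+00] 0.08477701481516957 [-0.27253523 -0.16848654 -0.65458439]
```

Emit:
apply_moves:
  claw: [0.085,0.085,0.085,0.085,0.085,0.085,0.085,0.085,0.085]
  xyz:
    - [0.0395,0.016,0]
    - [0.0395,0.016,0]
    - [0.0395,0.016,0]
    - [0.0395,0.016,0]
    - [0.0395,0.016,0]
    - [0.0395,0.016,0]
    - [0.0395,0.016,0]
    - [0,0,0]
    - [0,0,0]
  twist:
    - [0,0,0]
    - [0,0,0]
    - [0,0,0]
    - [0,0,0]
    - [0,0,0]
    - [0,0,0]
    - [0,0,0]
    - [0,0,-0.03]
    - [0,0,0]

```text
clock: 26.4
position: [0.5713, -0.1597, 0.1399]
tool_rot: [-3.139, -0.0, 1.503]
force: [-1.3, -0.3, 0.7]
grip_width: 0.0848
finger_force: 0.0
```

```bash
python3 - <<'E'
from h import *
w=cam('wrist');save(w,'w15.png')
s=bot.observe();print(s['position'],s['tool_rot'])
hsv=cv2.cvtColor(w['img'],cv2.COLOR_RGB2HSV).astype(int)
m=(((hsv[...,2]>140)|((hsv[...,1]>120)&(hsv[...,0]>80)&(hsv[...,0]<105)))).astype(np.uint8)
u,v=proj(w,[(.572,-.138,.0275)])[0].astype(int)
roi=np.zeros_like(m);roi[max(0,v-110):v+110,max(0,u-60):u+60]=1
m=cv2.morphologyEx(m*roi,cv2.MORPH_CLOSE,np.ones((5,5)))
k,L,st,ce=cv2.connectedComponentsWithStats(m);print(u,v,L[v,u],st[L[v,u]])
c,_=cv2.findContours((L==L[v,u]).astype(np.uint8),0,cv2.CHAIN_APPROX_NONE)
P=(back(w,c[0][:,0],.0275)[:,:2]*1000).astype(np.float32);print(cv2.minAreaRect(P))
print(bot.find_in('wrist','fish_tin')[:2])
c2=w['img'].copy();cv2.drawContours(c2,c,-1,(255,0,0),1);cv2.imwrite('pics/c15.png',cv2.resize(c2[v-110:v+150,u-130:u+130,::-1],None,fx=2.2,fy=2.2))
E
```

```text
[ 0.57088392 -0.16099959  0.14022869] [-3.13962717e+00  3.52841486e-04  1.50042143e+00]
318 198 2 [ 281  139   72  116 7675]
((569.9321899414062, -139.06137084960938), (103.66634368896484, 62.4299430847168), 86.16355895996094)
[{'position': [0.5715, -0.1372, 0.0234], 'score': 0.55}]
```

Emit:
apply_moves:
  claw: [0.085,0.085,0.085,0.085,0.085,0.085,0.085]
  xyz:
    - [0.022,-0.0025,0.02]
    - [0,0,0.04]
    - [0,0,0.04]
    - [0,0,0.035]
    - [0,0,0.017]
    - [0,0,0.008]
    - [0,0,0]
  twist:
    - [0,0,0]
    - [0,0,0]
    - [0,0,0]
    - [0,0,0]
    - [0,0,0]
    - [0,0,0]
    - [0,0,0]

```text
clock: 27.2
position: [0.5699, -0.1395, -0.0194]
tool_rot: [-3.14, 0.0, 1.499]
force: [-0.2, -0.9, -0.2]
grip_width: 0.0847
finger_force: 0.0
```

Emit:
apply_moves:
  claw: [0.085,0.085,0.085]
  xyz:
    - [0,0,0.004]
    - [0,0,0.003]
    - [0,0,0]
  twist:
    - [0,0,0]
    - [0,0,0]
    - [0,0,0]

```text
clock: 27.5
position: [0.571, -0.1386, -0.0254]
tool_rot: [3.141, 0.0, 1.501]
force: [-0.3, 1.0, 0.1]
grip_width: 0.0849
finger_force: 0.0
```

Emit:
apply_moves:
  claw: [0.077,0.071,0.067,0.064,0.061,0.058,0.055,0.052,0.052]
  xyz:
    - [0,0,0.001]
    - [0,0,0]
    - [0,0,0]
    - [0,0,0]
    - [0,0,0]
    - [0,0,0]
    - [0,0,0]
    - [0,0,0]
    - [0,0,0]
  twist:
    - [0,0,0]
    - [0,0,0]
    - [0,0,0]
    - [0,0,0]
    - [0,0,0]
    - [0,0,0]
    - [0,0,0]
    - [0,0,0]
    - [0,0,0]
  force: 30

```text
clock: 28.4
position: [0.5707, -0.1385, -0.0264]
tool_rot: [-3.142, -0.0, 1.501]
force: [-2.3, 1.0, 8.3]
grip_width: 0.0588
finger_force: 30.7
```

Emit:
apply_moves:
  claw: [0.052,0.052,0.052,0.052,0.052,0.052]
  xyz:
    - [0,0,-0.003]
    - [0,0,-0.005]
    - [0,0,-0.015]
    - [0,0,-0.025]
    - [0,0,0]
    - [0,0,0]
  twist:
    - [0,0,0]
    - [0,0,0]
    - [0,0,0]
    - [0,0,0]
    - [0,0,0]
    - [0,0,0]
  force: 40

```text
clock: 29.0
position: [0.5713, -0.1385, 0.0224]
tool_rot: [3.14, -0.0, 1.501]
force: [0.4, 0.1, -2.0]
grip_width: 0.0588
finger_force: 43.5
```

```bash
python3 - <<'E'
from h import *
g=cam('side');save(g,'s16.png')
for q in ('fish_tin','large_tray'):
    print(q,[(np.round(r['position'],3).tolist(),round(r['score'],2)) for r in bot.find_in('side',q)])
s=bot.observe();print(s['position'],s['tool_rot'],s['grip_width'],s['finger_force'],s['force'],s['moment'])
E
```

```text
fish_tin [([0.568, -0.163, 0.074], 0.59)]
large_tray [([0.694, -0.14, 0.009], 0.96), ([0.412, -0.102, 0.007], 0.83)]
[ 0.5703997  -0.138412    0.02098524] [-3.14087766e+00 -8.79167017e-05  1.50082505e+00] 0.05882020963299683 43.479059636592865 [-0.30153908 -0.03039393 -1.62608632] [-0.03441609 -0.00049603 -0.05332433]
```

Emit:
apply_moves:
  claw: [0.052,0.052,0.052,0.052,0.052,0.052,0.052,0.052,0.052]
  xyz:
    - [0,0.033,-0.01]
    - [0,0.033,0]
    - [0,0.033,0]
    - [0.001,0.0325,0]
    - [0,0,0]
    - [0,0,0.02]
    - [0,0,0.015]
    - [0,0,0]
    - [0,0,0]
  twist:
    - [0,0,0]
    - [0,0,0]
    - [0,0,0]
    - [0,0,0]
    - [0,0,-0.016]
    - [0,0,0]
    - [0,0,0]
    - [0,0,0]
    - [0,0,0]

```text
clock: 30.05
position: [0.7015, -0.1469, -0.0039]
tool_rot: [-3.141, 0.0, 1.517]
force: [-0.7, -0.2, -1.3]
grip_width: 0.0587
finger_force: 43.8
```

```bash
python3 - <<'E'
from h import *
w=cam('wrist');save(w,'w17.png')
s=bot.observe();print(s['position'],s['tool_rot'],s['grip_width'],s['force'])
# light-wood mask: tray left/right/rear edges
hsv=cv2.cvtColor(w['img'],cv2.COLOR_RGB2HSV);m=cv2.inRange(hsv,(8,50,110),(24,170,255))
u,v=proj(w,[(.7017,-.1473,.0115)])[0].astype(int);print(u,v)
for y in(-.09,-.1,-.11):
    r=int(proj(w,[(.70,y,.0115)])[0,1]);c=np.where(m[r,u-140:u+140])[0]+u-140
    print(y,[back(w,(q,r),.0115)[0,0].round(4) for q in (c.min(),c.max())] if len(c) else None)
col=np.where(m[:v,u])[0];print('rear',back(w,(u,col.min()),.0115)[0].round(4),col.min(),col.max())
cv2.imwrite('pics/c17.png',cv2.resize(w['img'][100:400,140:500,::-1],None,fx=2,fy=2))
E
```

```text
[ 0.7020178  -0.14694227 -0.00325334] [3.14140079e+00 1.56234562e-04 1.51657319e+00] 0.05826253592085961 [ 0.44929549  0.70390008 -1.57372356]
319 285
-0.09 [np.float64(0.6617), np.float64(0.75)]
-0.1 [np.float64(0.6608), np.float64(0.7493)]
-0.11 [np.float64(0.6605), np.float64(0.7486)]
rear [ 0.7051 -0.0797  0.0115] 159 204
```

View pics/c17.png

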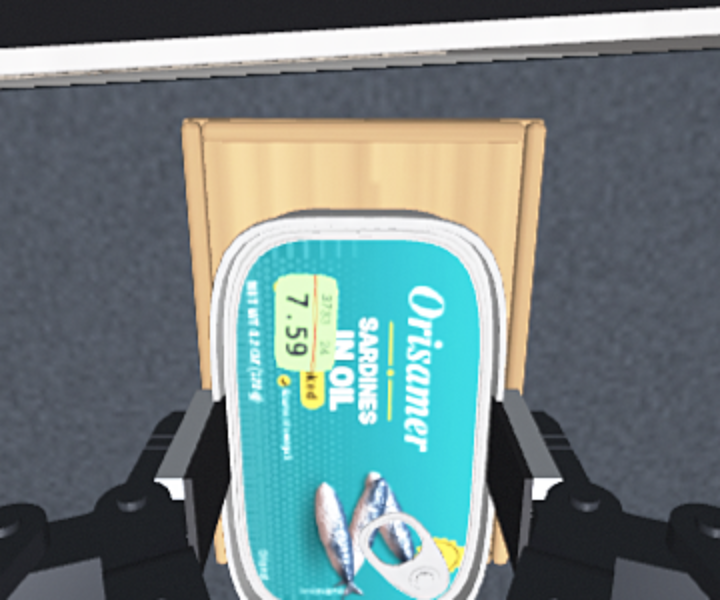

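The crop shows the tin centred over the tray in x (tin 215–505, tray 182–545) and parallel to it, and the y estimate agrees. Lowering.

Emit:
apply_moves:
  claw: [0.052,0.052,0.052,0.052]
  xyz:
    - [0,0,0.008]
    - [0,0,0.006]
    - [0,0,0.002]
    - [0,0,0]
  twist:
    - [0,0,0]
    - [0,0,0]
    - [0,0,0]
    - [0,0,0]

```text
clock: 30.5
position: [0.7017, -0.1467, -0.0201]
tool_rot: [-3.141, -0.0, 1.517]
force: [0.3, -0.7, -1.7]
grip_width: 0.0587
finger_force: 43.8
```

Emit:
apply_moves:
  claw: [0.052,0.052,0.052]
  xyz:
    - [0,0,0.0012]
    - [0,0,0.0005]
    - [0,0,0]
  twist:
    - [0,0,0]
    - [0,0,0]
    - [0,0,0]

```text
clock: 30.8
position: [0.7021, -0.1468, -0.0211]
tool_rot: [3.141, 0.0, 1.517]
force: [-0.6, 0.3, 0.8]
grip_width: 0.0585
finger_force: 44.1
```

Emit:
apply_moves:
  claw: [0.06,0.064,0.068,0.072,0.072,0.08,0.085,0.085]
  xyz:
    - [0,0,0]
    - [0,0,0]
    - [0,0,0]
    - [0,0,0]
    - [0,0,-0.02]
    - [0,0,-0.05]
    - [0,0,-0.05]
    - [0,0,-0.03]
  twist:
    - [0,0,0]
    - [0,0,0]
    - [0,0,0]
    - [0,0,0]
    - [0,0,0]
    - [0,0,0]
    - [0,0,0]
    - [0,0,0]

```text
clock: 31.6
position: [0.7032, -0.1474, 0.1344]
tool_rot: [3.137, 0.001, 1.516]
force: [0.6, -0.6, 0.1]
grip_width: 0.0851
finger_force: 0.0
```

```bash
python3 - <<'E'
from h import *
g=cam('side');save(g,'s18.png')
for q in ('fish_tin','wood_box','slim_tin','shaker','round_tin','glass'):
    print(q,[(np.round(r['position'],3).tolist(),round(r['score'],2)) for r in bot.find_in('side',q)])
s=bot.observe();print(s['position'],s['grip_width'],s['force'])
cv2.imwrite('pics/c18.png',cv2.resize(g['img'][160:430,200:470,::-1],None,fx=2.2,fy=2.2,interpolation=cv2.INTER_CUBIC))
E
```

```text
fish_tin [([0.691, -0.156, 0.03], 0.78), ([0.66, -0.152, 0.006], 0.59)]
wood_box [([0.524, -0.296, 0.036], 0.8)]
slim_tin [([0.424, -0.439, 0.034], 0.89)]
shaker [([0.533, 0.016, 0.064], 0.74), ([0.55, -0.431, 0.054], 0.69), ([0.694, -0.151, 0.032], 0.35)]
round_tin [([0.634, -0.297, 0.047], 0.74)]
glass [([0.397, 0.05, 0.09], 0.73)]
[ 0.70145137 -0.14661743  0.12789401] 0.08509879479597193 [ 0.76074948 -0.7312546  -0.79896182]
```

```bash
python3 -c "
from workcell import bot
print(bot.job_done())"
```

```text
the job is handed in; nothing more can be done
None
```

I put the shaker, wooden box, slim tin and flat tin into their own holders in the order asked and handed the job in at about 32 s; the final check was by the side-camera detector, contact forces and heights only, because my 14 picture views were used up.

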